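Pin the cultivator tines to their shaft

ROBOT

A 7-joint arm with a two-finger parallel gripper is mounted at the origin on the work surface. World frame = base frame: x ahead of the robot, y to its left, z up, the work surface at z = 0. Lengths are in m, angles in rad, forces in N, time in s.
With the tool pointing down it reaches from about 0.35 to 0.9 m from the base axis. Payload 8.1 kg.
Tool frame: the origin (TCP) lies on the centre line of the jaws, within the pads' length; the fingertips stand 8 mm ahead of it and the grasp point (between the pads) lies 11 mm behind it (finger_overhang is the distance from the TCP to the fingertips, in m); z points along the fingers, y is the line along which they close (so a half turn about z gives the same grasp; the last joint's range is limited). The gripper opens to 85 mm and grips with 20 to 120 N. Pads are 22 mm wide; open, the fingers measure 114 mm over their backs; the gripper's body (76 mm by 85 mm) begins 54 mm behind the grasp point. The pads swing forward as they close: fully open they stand 13 mm farther back than shut.
Start: joints at [1.045, 0.434, 0.025, 1.573, -0.012, 1.134, -0.075], TCP at [0.256, -0.57, 0.239] pointing down, gripper open.
Joint ranges: [-2.62, 2.62], [-0.44, 2.09], [-1.27, 1.32], [0.08, 2.57], [-1.32, 4.46], [0.12, 2], [-2.74, 2.74]. Speed limits (rad/s): [2.22, 2.22, 3.01, 3.01, 3.14, 3.14, 3.14].

INTERFACE

Orientations are given as a rotation vector (axis times angle).
In Python, from rig import observe, camera, get_calibration, sign_off, finger_overhang gives the robot as it stands.
- The arm moves only by the tool jog_arm, never from a script. Its argument "steps" is one flat list of numbers, 4 for each row, row after row: the shift along the world's x, y, z in m, then the turn about the world's z in rad. In form: [x, y, z, yaw, x, y, z, yaw, ...]. A call has exactly 8 rows; each row is the pose to reach, as a shift and turn from the pose commanded when the call began; what a row does not reach only later rows make up. A row lasts 1/12 s, in which the tool goes at most 41.7 mm and 7.16 degrees, less where a joint would pass 70% of its speed; a pose out of reach is approached as far as the arm can. A call with a gripper value outside its range is refused whole. "claw" is the closure in counts, from 0 (fully open) to 255 (shut), set as the call begins (left out, the last holds). The fingers move at their own pace and stop on an object; "force" is the grip in N (left out, the last holds). Time passes only in rows, so rows that repeat a pose let the fingers close, or fill a call up. It gives the time, the measured TCP pose, the force, the opening and the grip force at its end, in the units of the state.
- observe(): the state, without advancing time (a new reading comes with each control period).
- camera(name): name is "scene" or "side" or "wrist"; returns the picture (384x512x3 uint8, blue, green, red); there is no depth.
- get_calibration(name): a dict with "mtx" (3x3 intrinsics, pixels), "R" (3x3) and "t" (3): a world point X has camera coordinates R X + t; the wrist camera has in their place "T_tool_cam" (4x4, takes a point from camera to tool coordinates, whose origin is the TCP and whose axes are the flange's). Camera axes: x right, y down, z forward; pixel columns grow to the right and rows downward; lengths in m; the calibration is good to about 2 mm. A picture is of the moment at which its call begins: read the wrist's pose just before it. get_calibration takes no time and is no camera call.
- sign_off(): hands the job in; it is judged then, once.
The state is a dict: "t": time; "joint_positions": joint angles; "joint_vel": joint speeds; "effort": joint torques, N m; "tool_pos": TCP position; "orientation": TCP orientation; "force": force on the tool from outside, world axes, zero at the start; "torque": the same for the moment, N m; "grip_width": opening from 0.0 (shut) to 1.0 (fully open); "finger_force": force on a finger pad.
Only numpy, scipy, OpenCV 4.12 (cv2) and the standard library are available. Lean on these libraries where they do the work, as an engineer would, in place of code of your own. Each camera call takes 0.05 s, during which the arm holds its last target. There are 200 camera calls.

TASK

Pin the loose tines to the cultivator shaft: take the knobbed locking pin out of the wooden block, start it in the cross-hole of the tine hub, and turn the hub until its hole comes over the hole hidden in the shaft inside. Slide the pin right through until its collar sits on the hub, and let go. Work by feel with light pressure and never force the pin, and leave the jug, funnel, scraper and clipped wiper arm where they are.

Things in the scene. Friction and masses are not known exactly. Their poses are not given: they have to be found in the camera images.
- lock_pin: Locking pin, 84 mm long, 50 g, upright in the block. Steel shank 8 mm thick, 50 mm long, lower 4 mm tapered to a 5.6 mm flat nose; above it a steel collar 18 mm across, 2 mm thick, and a black round knob 22 mm across, 32 mm long, to grip it by. Origin: centre of the nose tip; z from tip to knob: collar underside at z = 50 mm, knob z = 52 to 84 mm.
- hub_hole (a point): Centre of the mouth of the tine hub's upper cross-hole, on its outside, 19 mm from the shaft axis. z: straight out along the hole; y: along the shaft, away from the gearbox. The hub is a steel tube, 38 mm outside, 26 mm inside, loose on the shaft, ending 20 mm beyond the hole. The hole, 9.4 mm, goes through both 6 mm walls; a seated pin stands out 12 mm below.
- tine_hub (a joint): Angle of the tine hub on the shaft, rad: 0 = upper hole straight up, positive = hole leaning to the gearbox's -x side, the robot's side. Starts between 0.47 and 0.65, so it must be turned back. Turns all round against a drag of about 0.05 N m and stays where left; it can be turned by the pin standing in its hole or by pushing a tine.
- shaft_axis (a point): Fixed point on the axis of the 25 mm shaft, under the hub's hole; axes as the gearbox's. The worm gear keeps the shaft from turning. The shaft's own 9.4 mm cross-hole is covered by the hub and stands at an unmeasured angle, -0.65 to 0.15 rad counted like the hub's. Until the holes line up a pin in the hub stops on the shaft's round surface, its tip 12.5 mm from this axis.
- tine_disc (a point): Centre, on the shaft axis, of the 84 mm steel disc with four flat tines welded to the hub, 55 mm from the cross-hole towards the gearbox; axes as hub_hole. The tines are 5 mm thick, 26 mm wide, reach out 125 mm from the axis and stand at 45 degrees to the hole, every 90 degrees.
- gearbox: Cast aluminium cultivator gearbox, upside down on its flange, screwed to a plywood board 200 x 170 x 18 mm; fixed. Origin: on the bench under the middle of the worm case. z up, y along the shaft to the tines, x level across it, away from the robot at yaw 0. Shaft axis at z = 155 mm, cross-hole at y = 105 mm. Case 92 mm across, 56 mm wide. Shaft, hub and tines are part of it.
- wood_block: Loose softwood block 75 x 75 x 38 mm with a 10 mm hole, 30 mm deep, in the middle of its top, in which the pin stands with its collar 20 mm above the block. Origin: centre of the underside, z up.
- washer_jug: Closed white plastic jug, 100 x 150 mm, 260 mm high, 2 kg. Origin: centre of the underside. Leave alone.
- funnel: Stainless funnel standing mouth down, 124 mm across and 125 mm high. Origin: centre of the underside. Leave alone.
- scraper: Red plastic scraper lying flat, about 205 mm long, blade 95 mm wide, 18 mm high, long side along its x. Origin: on the bench, near the middle. Leave alone.
- wiper_clip: Spare wiper arm about 450 mm long lying along its own x, gripped at the middle by a steel spring clip, 35 mm high. Origin: on the bench under the clip. Leave alone.
Mind the look-alikes: they are no part of the job. What is shaped like the lock_pin but yellow is not meant.

How it is judged:
On the way, in this order (a step that is already met when the one before it is completed fails the run):
1. the pin's nose is started in the hub's cross-hole (z of lock_pin in the frame of hub_hole between -0.06 and -0.004 m and x of lock_pin in the frame of hub_hole between -0.006 and 0.006 m and y of lock_pin in the frame of hub_hole between -0.006 and 0.006 m and angle between the z axis of lock_pin and the z axis of hub_hole, either way round below 0.35 rad), for 0.1 s.
2. hub and shaft holes are in line and the pin has gone into the shaft (z of lock_pin in the frame of hub_hole below -0.025 m and angle between the z axis of lock_pin and the z axis of hub_hole, either way round below 0.2 rad), for 0.1 s.
At the end, for the whole second after the job is handed in: The pin is released and at rest right through hub and shaft: its collar within 3 mm of the hub (tip at least 47 mm below the hub's upper mouth), along the hub's cross-hole within 0.12 rad and 7 mm (z of lock_pin in the frame of hub_hole below -0.047 m and x of lock_pin in the frame of hub_hole between -0.007 and 0.007 m and y of lock_pin in the frame of hub_hole between -0.007 and 0.007 m and angle between the z axis of lock_pin and the z axis of hub_hole, either way round below 0.12 rad and linear speed of lock_pin below 0.02 m/s); the robot touches nothing.
It fails at once if the pin is forced: more than 30 N between the pin and the hub, shaft or gearbox (contact force between lock_pin and gearbox above 30 N).
It fails at once if the jug is moved more than 20 mm (distance of washer_jug from where it was at the start of the episode above 0.02 m).
It fails at once if the funnel is moved more than 20 mm (distance of funnel from where it was at the start of the episode above 0.02 m).
It fails at once if the scraper is moved more than 20 mm (distance of scraper from where it was at the start of the episode above 0.02 m).
It fails at once if the clipped wiper arm is moved more than 20 mm (distance of wiper_clip from where it was at the start of the episode above 0.02 m).
It also fails if it takes over 72 s, if anything falls off the work surface, if the arm or the gripper's body presses on something with over 40 N, if the wrist force passes 120 N, or if a joint passes its speed limit or range.

## Working session

There is one attempt and no reset: what is moved stays moved. The work goes in short steps, Python scripts to look and compute and a tool call to move; the robot and the scene stay as the last step left them, time stands still between calls to the robot, and variables do not carry over. Pictures are saved under pics/ and viewed, at most 10 in all, crops included, and the job is handed in when it is done.

Besides the shell and the picture viewer there is one more tool, called after "Request:" by a JSON object that holds its "api" and its "payload", one argument or row to a line. jog_arm: Moves the arm, as the interface text tells. Its arguments: {"type":"object","properties":{"steps":{"type":"array","items":{"type":"number"}},"claw":{"type":"number"},"force":{"type":"number"}},"required":["steps"]}

```bash
ls; mkdir -p pics; cat > h.py <<'E'
import numpy as np,cv2
from rig import *
from scipy.spatial.transform import Rotation as Ro
def cam(name):
    o=observe(); im=camera(name); c=get_calibration(name); K=np.array(c["mtx"])
    if name=="wrist":
        T=np.array(c["T_tool_cam"]); Rt=Ro.from_rotvec(o["orientation"]).as_matrix()
        Rcw=Rt@T[:3,:3]; p=Rt@T[:3,3]+np.array(o["tool_pos"])
    else:
        R=np.array(c["R"]);Rcw=R.T;p=-R.T@np.array(c["t"])
    return im,K,Rcw,p
def ray(c,u,v):
    _,K,R,p=c; d=R@np.linalg.solve(K,[u,v,1.0]); return p,d/np.linalg.norm(d)
def onz(c,u,v,z):
    p,d=ray(c,u,v); return p+d*(z-p[2])/d[2]
def tri(r1,r2):
    (p,d),(q,e)=r1,r2; s=np.linalg.lstsq(np.c_[d,-e],q-p,rcond=None)[0]
    a,b=p+s[0]*d,q+s[1]*e; return (a+b)/2,np.linalg.norm(a-b)
def proj(c,X):
    _,K,R,p=c; x=K@(R.T@(np.asarray(X)-p)); return x[:2]/x[2]
E
python3 - <<'E'
from h import *
o=observe(); print(o)
for n in ["scene","side","wrist"]:
    c=cam(n); cv2.imwrite(f"pics/{n}0.png",c[0]); print(n,c[3].round(3),c[2][:,2].round(3))
a=np.hstack([cv2.imread("pics/scene0.png"),cv2.imread("pics/side0.png")])
E
```

```text
pics
{'t': 0.0, 'joint_positions': array([ 1.04536354,  0.43521262,  0.02495238,  1.57408966, -0.0116281 ,
        1.13395469, -0.07511001]), 'joint_vel': array([-0.00082233,  0.00093162,  0.00262375,  0.00159183,  0.00061648,
        0.00075129,  0.00198967]), 'effort': array([-4.66826168e-04, -6.70476151e+01,  1.02496739e+00, -3.16220891e+01,
        1.55593443e-02,  1.22428863e-02,  1.21894124e-05]), 'tool_pos': array([ 0.25624083, -0.56953714,  0.238535  ]), 'orientation': array([-3.07024043e+00, -6.58828968e-01,  6.59816104e-04]), 'force': array([ 0.1083813 , -0.25252164,  0.74856587]), 'torque': array([-0.01346159, -0.00777554, -0.00054264]), 'finger_force': 0.0, 'grip_width': 1.003003547411179}
scene [ 1.326 -0.242  0.832] [-0.724  0.198 -0.661]
side [0.465 0.706 0.87 ] [ 0.102 -0.692 -0.715]
wrist [ 0.331 -0.537  0.372] [-0.291 -0.129 -0.948]
```

View pics/scene0.png

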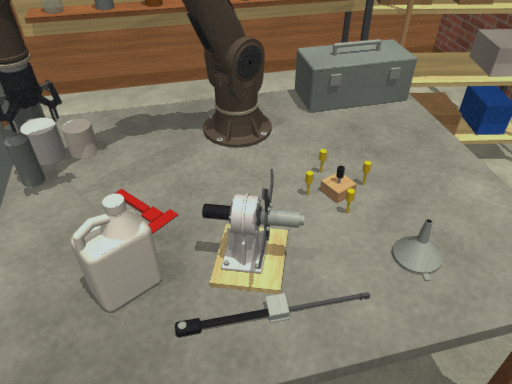

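View pics/side0.png

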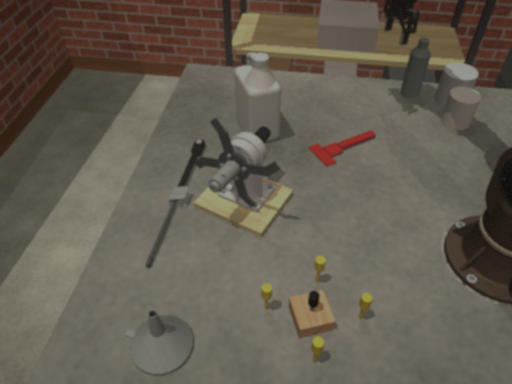

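The black-knobbed pin is in the wooden block at scene (340,172) and side (314,299). The look-alikes are four yellow pins, at scene (323,155), (309,178), (350,195) and (367,167). The hub points to the right in the scene view, with its end at about (303,220). I'll check with a close crop and measure.

```bash
python3 - <<'E'
from h import *
s=cam("scene");d=cam("side")
def blobs(c,m,amin):
    n,l,st,ce=cv2.connectedComponentsWithStats(m.astype(np.uint8)); return [(ce[i].round(1),st[i]) for i in range(1,n) if st[i][4]>amin]
def black(c,box):
    x0,y0,x1,y1=box; g=c[0].max(2); m=np.zeros_like(g); m[y0:y1,x0:x1]=g[y0:y1,x0:x1]<50; return max(blobs(c,m,5),key=lambda b:b[1][4])
ks=black(s,(328,160,352,188)); kd=black(d,(300,285,330,312)); print(ks,kd)
print("knob",tri(ray(s,*ks[0]),ray(d,*kd[0])))
def yel(c):
    h=cv2.cvtColor(c[0],cv2.COLOR_BGR2HSV); m=(h[...,0]>20)&(h[...,0]<35)&(h[...,1]>190)&(h[...,2]>110); return blobs(c,m,20)
ys,yd=yel(s),yel(d)
for a in ys:
  print("yel s",a[0],onz(s,*a[0],0.06).round(3))
for a in yd: print("yel d",a[0],onz(d,*a[0],0.06).round(3))
A=cv2.resize(s[0][180:280,195:315],None,fx=5,fy=5,interpolation=3)[:, :400*2]
B=cv2.resize(d[0][110:235,180:300],None,fx=4,fy=4,interpolation=3)
C=cv2.resize(s[0][140:220,290:380],None,fx=4,fy=4,interpolation=3)
cv2.imwrite("pics/hubS.png",A);cv2.imwrite("pics/hubD.png",np.hstack([B[:480],np.vstack([C[:,:320],np.zeros((160,320,3),np.uint8)])[:480]]))
E
```

```text
(array([339.9, 171.4]), array([337, 166,   7,  12,  71], dtype=int32)) (array([313.2, 299.2]), array([309, 292,   9,  16, 116], dtype=int32))
knob (array([0.425114  , 0.21997698, 0.07554285]), np.float64(0.0008885243053343105))
yel s [322.2 155.5] [0.317 0.206 0.06 ]
yel s [366.1 168.1] [0.41  0.312 0.06 ]
yel s [308.5 178.5] [0.416 0.127 0.06 ]
yel s [349.6 196.3] [0.519 0.213 0.06 ]
```

View pics/hubS.png

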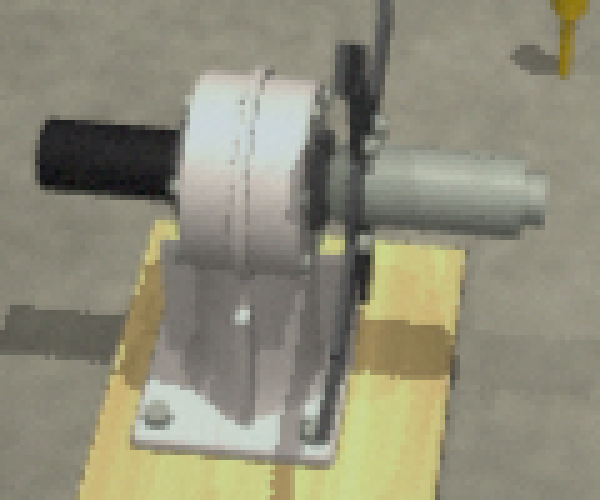

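View pics/hubD.png

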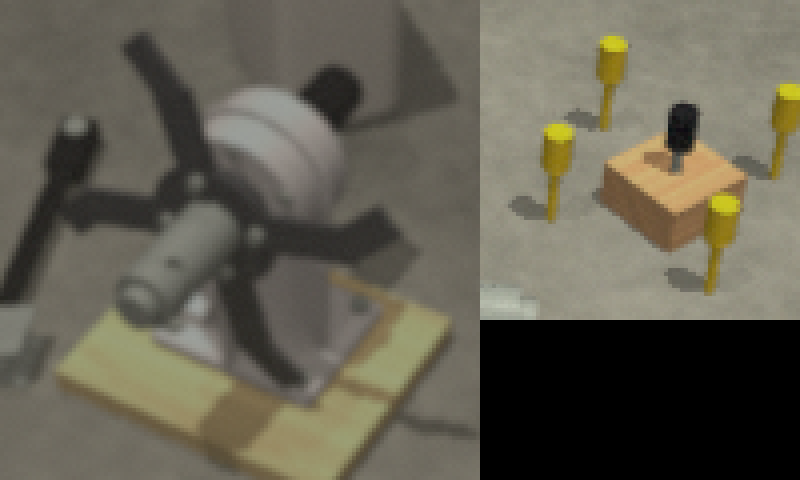

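The crop confirms it: the black knob stands in the wooden block, with four yellow look-alikes around it. The hub's cross-hole shows in the side crop at about (175,262), which is side pixel (223.8,175.5).

```bash
python3 - <<'E'
from h import *
s=cam("scene");d=cam("side");o=observe()
A,B=[onz(s,195+u/5,180+v/5,.155) for u,v in[(365,184),(522,199)]]
C,D=[onz(d,180+u/4,110+v/4,.155) for u,v in[(213,224),(147,298)]]
print(A,B,C,D,np.arctan2(*(B-A)[:2]),np.arctan2(*(D-C)[:2]))
for u,v in[(57,378),(338,275),(452,318),(330,490)]: print("board",onz(d,180+u/4,110+v/4,.018).round(3))
print("hole",onz(d,223.8,175.5,.171), ray(d,223.8,175.5)[1])
R=Ro.from_rotvec(o["orientation"]).as_matrix();print(R.round(3),finger_overhang)
w=np.array([.4251,.22,.0755]);print("knob delta",w-o["tool_pos"])
c=get_calibration("wrist");print(np.array(c["T_tool_cam"]).round(3))
E
```

```text
[ 0.63959121 -0.05428626  0.155     ] [0.66667981 0.01282636 0.155     ] [ 0.63628694 -0.05553851  0.155     ] [0.66141139 0.01010459 0.155     ] 0.3836309898649514 0.36554188771212504
board [ 0.74  -0.044  0.018]
board [ 0.576 -0.164  0.018]
board [ 0.496 -0.135  0.018]
board [0.555 0.021 0.018]
hole [ 0.64748587 -0.0045484   0.171     ] [ 0.1796474  -0.70133228 -0.68982595]
[[ 0.912  0.41  -0.   ]
 [ 0.41  -0.912  0.   ]
 [-0.    -0.    -1.   ]] 0.008
knob delta [ 0.16873056  0.78989247 -0.16361703]
[[ 0.    -0.948 -0.318  0.082]
 [ 1.     0.    -0.     0.001]
 [ 0.    -0.318  0.948 -0.133]
 [ 0.     0.     0.     1.   ]]
```

Request:
{"api": "jog_arm", "payload": {
  "steps": [0.01, 0.03, 0.01, 0.115, 0.02, 0.07, 0.02, 0.23, 0.035, 0.11, 0.03, 0.345, 0.05, 0.15, 0.04, 0.46, 0.065, 0.19, 0.05, 0.575, 0.08, 0.227, 0.06, 0.69, 0.095, 0.264, 0.06, 0.805, 0.11, 0.3, 0.06, 0.92],
  "claw": 100,
  "force": 40
}}

```text
t: 1.02
tool_pos: [0.3661, -0.2705, 0.3004]
orientation: [2.453, 1.959, 0.0]
force: [0.5, -0.5, -0.3]
grip_width: 0.607
finger_force: 0.0
```

Request:
{"api": "jog_arm", "payload": {
  "steps": [0.01, 0.037, 0, 0.115, 0.02, 0.075, 0, 0.23, 0.03, 0.112, 0, 0.345, 0.04, 0.15, 0, 0.46, 0.045, 0.187, 0, 0.575, 0.05, 0.225, 0, 0.69, 0.052, 0.262, 0, 0.805, 0.055, 0.3, 0, 0.92]
}}

```text
t: 1.68
tool_pos: [0.4203, 0.0296, 0.2996]
orientation: [1.329, 2.846, -0.0]
force: [1.4, -0.6, 0.2]
grip_width: 0.608
finger_force: 0.0
```

Request:
{"api": "jog_arm", "payload": {
  "steps": [0.004, 0.035, -0.02, 0.1, 0.004, 0.07, -0.04, 0.2, 0.004, 0.11, -0.06, 0.3, 0.004, 0.15, -0.08, 0.4, 0.004, 0.19, -0.1, 0.5, 0.004, 0.19, -0.1, 0.52, 0.004, 0.19, -0.1, 0.52, 0.004, 0.19, -0.1, 0.52]
}}

```text
t: 2.35
tool_pos: [0.4243, 0.2179, 0.1991]
orientation: [-0.56, -3.09, 0.001]
force: [0.9, -0.8, 0.5]
grip_width: 0.607
finger_force: 0.0
```

```bash
python3 - <<'E'
from h import *
o=observe();w=cam("wrist");cv2.imwrite("pics/w1.png",w[0])
print(o["t"],o["tool_pos"],o["grip_width"],o["joint_positions"].round(2),Ro.from_rotvec(o["orientation"]).as_matrix().round(3)[:,1])
print(proj(w,[.4251,.22,.092]),proj(w,[.4251,.22,.06]))
g=w[0].max(2); m=(g<45).astype(np.uint8);n,l,st,ce=cv2.connectedComponentsWithStats(m)
for i in range(1,n):
    if st[i][4]>300: print(st[i],ce[i].round(0))
E
```

```text
2.35 [0.42429254 0.21787776 0.19907062] 0.6069285622770264 [ 0.06  0.35 -0.81  1.93  0.3   0.99  0.32] [ 0.351  0.936 -0.001]
[261.36358519 190.23976415] [261.01336807 178.38066319]
[    0   243   512   141 29680] [258. 341.]
```

View pics/w1.png

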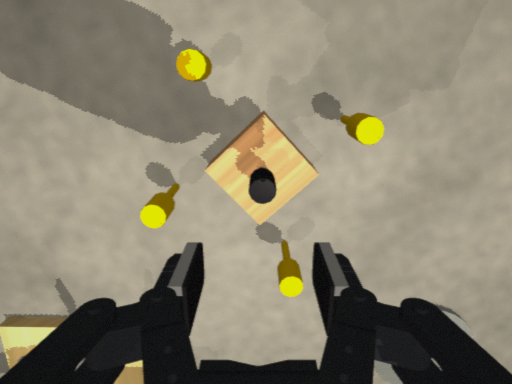

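The black knob is at (262,185), between the fingers and where predicted. The yellow pins are well clear of it.

Request:
{"api": "jog_arm", "payload": {
  "steps": [0.001, 0.002, -0.03, 0, 0.001, 0.002, -0.06, 0, 0.001, 0.002, -0.09, 0, 0.001, 0.002, -0.115, 0, 0.001, 0.002, -0.126, 0, 0.001, 0.002, -0.126, 0, 0.001, 0.002, -0.126, 0, 0.001, 0.002, -0.126, 0]
}}

```text
t: 3.07
tool_pos: [0.4267, 0.2201, 0.0749]
orientation: [0.562, 3.089, 0.002]
force: [0.1, 0.6, -0.4]
grip_width: 0.607
finger_force: 0.0
```

Request:
{"api": "jog_arm", "payload": {
  "steps": [0, 0, 0, 0, 0, 0, 0, 0, 0, 0, 0, 0, 0, 0, 0, 0, 0, 0, 0, 0, 0, 0, 0, 0, 0, 0, 0, 0, 0, 0, 0, 0],
  "claw": 255,
  "force": 40
}}

```text
t: 3.73
tool_pos: [0.4263, 0.2203, 0.0743]
orientation: [0.561, 3.089, 0.001]
force: [-0.2, -2.1, 8.2]
grip_width: 0.242
finger_force: 38.9
```

Request:
{"api": "jog_arm", "payload": {
  "steps": [0, 0, 0.02, 0, 0, 0, 0.055, 0, 0, 0, 0.095, 0, 0, 0, 0.135, 0, 0.015, -0.015, 0.165, 0, 0.04, -0.04, 0.185, 0, 0.065, -0.065, 0.2, 0, 0.09, -0.09, 0.21, 0]
}}

```text
t: 4.4
tool_pos: [0.5168, 0.129, 0.286]
orientation: [0.559, 3.088, 0.001]
force: [-0.2, 1.2, -0.7]
grip_width: 0.241
finger_force: 39.4
```

Request:
{"api": "jog_arm", "payload": {
  "steps": [0.025, -0.025, 0, 0, 0.05, -0.05, 0, 0, 0.075, -0.075, 0, 0, 0.1, -0.1, 0, 0, 0.115, -0.12, 0, 0, 0.12, -0.135, 0, 0, 0.12, -0.135, 0, 0, 0.12, -0.135, 0, 0]
}}

```text
t: 5.07
tool_pos: [0.635, -0.0055, 0.2831]
orientation: [-0.562, -3.09, -0.0]
force: [-0.8, 0.4, -0.3]
grip_width: 0.24
finger_force: 39.4
```

```bash
python3 - <<'E'
from h import *
o=observe();w=cam("wrist");d=cam("side");s=cam("scene")
print(o["t"],o["tool_pos"],o["force"],o["grip_width"])
n=o["tool_pos"]+np.array([0,0,-.0663])
print("exp nose",n,[proj(c,n).round(1) for c in(w,d,s)],"mouth",[proj(c,[.6475,-.0045,.171]).round(1) for c in(w,d,s)])
W=cv2.resize(w[0][60:360,130:390],(520,600),interpolation=3)
D=cv2.resize(d[0][105:205,185:255],(280,400),interpolation=3)
cv2.imwrite("pics/w2.png",np.hstack([W,np.vstack([D,np.zeros((200,280,3),np.uint8)])]))
E
```

```text
5.0667 [ 0.63501968 -0.00546818  0.28309113] [-0.7610498   0.43746948 -0.32617136] 0.24032178975877241
exp nose [ 0.63501968 -0.00546818  0.21679113] [array([258.4, 210.2]), array([228.5, 160.5]), array([288.9, 191.7])] mouth [array([265. , 201.8]), array([223.8, 175.5]), array([290. , 210.4])]
```

View pics/w2.png

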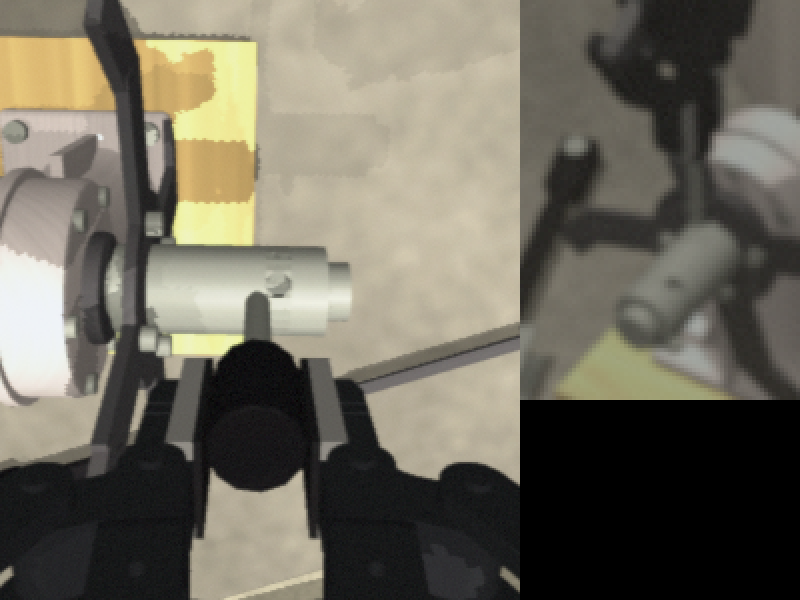

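The wrist crop shows the hub hole at (278,283), which is wrist pixel (269,201.5), with the pin nose at about (258,293) just short of it. The side crop shows the hole at side pixel (223,175.8).

```bash
python3 - <<'E'
from h import *
o=observe();w=cam("wrist");d=cam("side");s=cam("scene")
print("hole wrist@.171",onz(w,269,201.5,.171).round(4),"tri",tri(ray(w,269,201.5),ray(d,223.4,175.6)))
sh=np.array([.358,.934])
# axis from wrist: hub edges rows at col ~ end: crop y 247..333 -> centre
for u in(150,326):
  a=onz(w,130+u/2,60+247/2,.155);b=onz(w,130+u/2,60+334/2,.155);print("axis",onz(w,130+u/2,60+290.5/2,.155).round(4),a.round(4),b.round(4))
print("nose wrist@.2168",onz(w,259,206.5,.2168).round(4), "tcp",o["tool_pos"], o["orientation"])
E
```

```text
hole wrist@.171 [0.6484 0.0008 0.171 ] tri (array([0.64676025, 0.00124873, 0.17617937]), np.float64(0.0003678100211807078))
axis [ 0.6385 -0.0528  0.155 ] [ 0.6208 -0.0451  0.155 ] [ 0.6571 -0.0608  0.155 ]
axis [0.6646 0.0172 0.155 ] [0.6462 0.0233 0.155 ] [0.6837 0.0108 0.155 ]
nose wrist@.2168 [ 0.6328 -0.0021  0.2168] tcp [ 0.63473087 -0.00326657  0.28380847] [5.56833854e-01 3.09177379e+00 9.97717859e-04]
```

Request:
{"api": "jog_arm", "payload": {
  "steps": [0.008, 0.002, -0.01, 0, 0.0145, 0.004, -0.025, 0, 0.0145, 0.004, -0.035, 0, 0.0145, 0.004, -0.038, 0, 0.0145, 0.004, -0.038, 0, 0.0145, 0.004, -0.038, 0, 0.0145, 0.004, -0.038, 0, 0.0145, 0.004, -0.038, 0]
}}

```text
t: 6.03
tool_pos: [0.6503, -0.0011, 0.246]
orientation: [0.561, 3.09, 0.0]
force: [0.4, -0.5, -1.0]
grip_width: 0.244
finger_force: 39.4
```

```bash
python3 - <<'E'
from h import *
o=observe();w=cam("wrist");d=cam("side")
print(o["t"],o["tool_pos"],o["force"])
W=cv2.resize(w[0][140:260,210:330],(600,600),interpolation=3)
D=cv2.resize(d[0][135:205,200:240],(200,350),interpolation=3)
cv2.imwrite("pics/w3.png",np.hstack([W,np.vstack([D,np.zeros((250,200,3),np.uint8)])]))
E
```

```text
6.0333 [ 0.65027797 -0.00105861  0.24596646] [ 0.42084129 -0.51825228 -1.00224714]
```

View pics/w3.png

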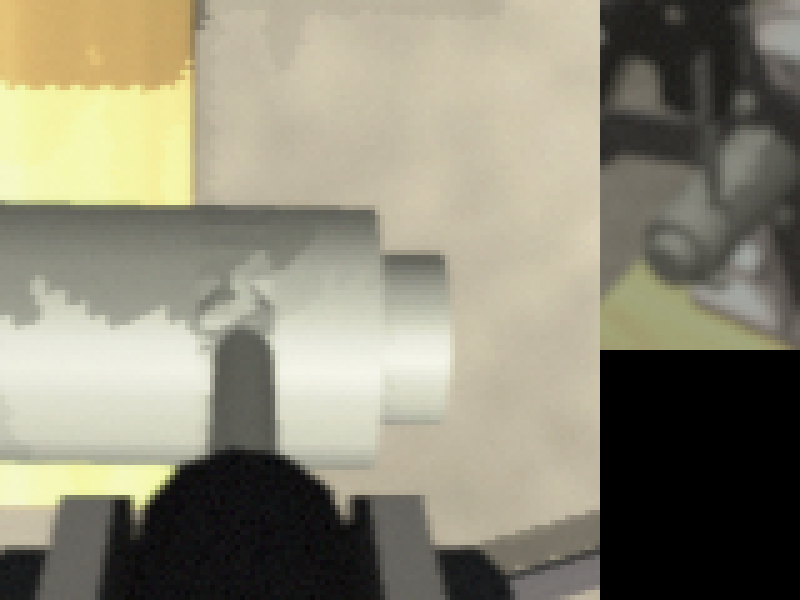

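The pin nose is at crop (244,330), just above and in front of the hole at about (237,298). Along the shaft the two agree to about 1 mm.

```bash
python3 - <<'E'
from h import *
w=cam("wrist");o=observe()
h=onz(w,257.4,199.6,.1715);n=o["tool_pos"]+[0,0,-.0663]
print(h.round(4),onz(w,258.8,206.5,n[2]).round(4),n.round(4),proj(w,n),proj(w,[n[0],n[1],.1715]))
E
```

```text
[ 6.461e-01 -2.000e-04  1.715e-01] [0.6481 0.     0.1795] [ 0.6502 -0.0011  0.1795] [258.32416952 209.91358013] [258.30340117 205.43719245]
```

Request:
{"api": "jog_arm", "payload": {
  "steps": [-0.0035, 0.0007, 0, 0, -0.0035, 0.0007, -0.002, 0, -0.0035, 0.0007, -0.004, 0, -0.0035, 0.0007, -0.006, 0, -0.0035, 0.0007, -0.008, 0, -0.0035, 0.0007, -0.009, 0, -0.0035, 0.0007, -0.009, 0, -0.0035, 0.0007, -0.009, 0]
}}

```text
t: 6.85
tool_pos: [0.6465, -0.0004, 0.2362]
orientation: [-0.561, -3.091, -0.0]
force: [-0.4, -0.0, 0.1]
grip_width: 0.239
finger_force: 39.4
```

Request:
{"api": "jog_arm", "payload": {
  "steps": [0, 0, -0.0005, 0, 0, 0, -0.001, 0, 0, 0, -0.0015, 0, 0, 0, -0.002, 0, 0, 0, -0.002, 0, 0, 0, -0.002, 0, 0, 0, -0.002, 0, 0, 0, -0.002, 0]
}}

```text
t: 7.52
tool_pos: [0.6467, -0.0003, 0.2345]
orientation: [0.561, 3.091, 0.0]
force: [0.6, 0.1, 1.7]
grip_width: 0.24
finger_force: 39.6
```

```bash
python3 - <<'E'
from h import *
o=observe();w=cam("wrist");d=cam("side")
print(o["t"],o["tool_pos"],o["force"])
W=cv2.resize(w[0][140:260,210:330],(600,600),interpolation=3)
D=cv2.resize(d[0][135:205,200:240],(200,350),interpolation=3)
cv2.imwrite("pics/w4.png",np.hstack([W,np.vstack([D,np.zeros((250,200,3),np.uint8)])]))
E
```

```text
7.5167 [ 6.46666036e-01 -3.25819245e-04  2.34499022e-01] [0.55737702 0.14615482 1.66701145]
```

View pics/w4.png

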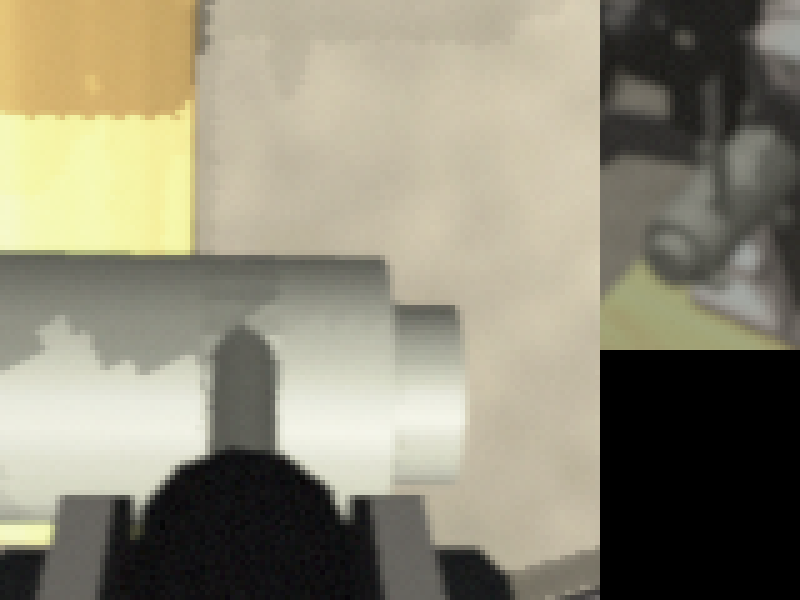

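The nose now covers the hole at crop (242,330) and the force is near zero, so I'll keep easing it down.

Request:
{"api": "jog_arm", "payload": {
  "steps": [0, 0, -0.0005, 0, 0, 0, -0.001, 0, 0, 0, -0.0015, 0, 0, 0, -0.002, 0, 0, 0, -0.0025, 0, 0, 0, -0.003, 0, 0, 0, -0.003, 0, 0, 0, -0.003, 0]
}}

```text
t: 8.28
tool_pos: [0.6464, -0.0003, 0.231]
orientation: [-0.56, -3.091, -0.0]
force: [1.1, 1.0, 0.6]
grip_width: 0.24
finger_force: 39.4
```

Request:
{"api": "jog_arm", "payload": {
  "steps": [0.0009, -0.0003, 0.0008, 0, 0.0019, -0.0007, 0.0017, 0, 0.0028, -0.001, 0.0023, 0, 0.0037, -0.0014, 0.0029, 0, 0.0047, -0.0017, 0.0033, 0, 0.0056, -0.0021, 0.0037, 0, 0.0056, -0.0021, 0.0037, 0, 0.0056, -0.0021, 0.0037, 0]
}}

```text
t: 8.95
tool_pos: [0.6525, -0.0026, 0.2351]
orientation: [0.561, 3.09, 0.0]
force: [-1.3, 0.5, -2.3]
grip_width: 0.245
finger_force: 39.3
```

```bash
python3 - <<'E'
from h import *
o=observe();w=cam("wrist");d=cam("side")
print(o["t"],o["tool_pos"],o["force"])
W=cv2.resize(w[0][140:260,210:330],(600,600),interpolation=3)
D=cv2.resize(d[0][135:205,200:240],(200,350),interpolation=3)
cv2.imwrite("pics/w5.png",np.hstack([W,np.vstack([D,np.zeros((250,200,3),np.uint8)])]))
E
```

```text
8.95 [ 0.65245919 -0.0026385   0.23514051] [-1.29216128  0.54608278 -2.31621025]
```

View pics/w5.png

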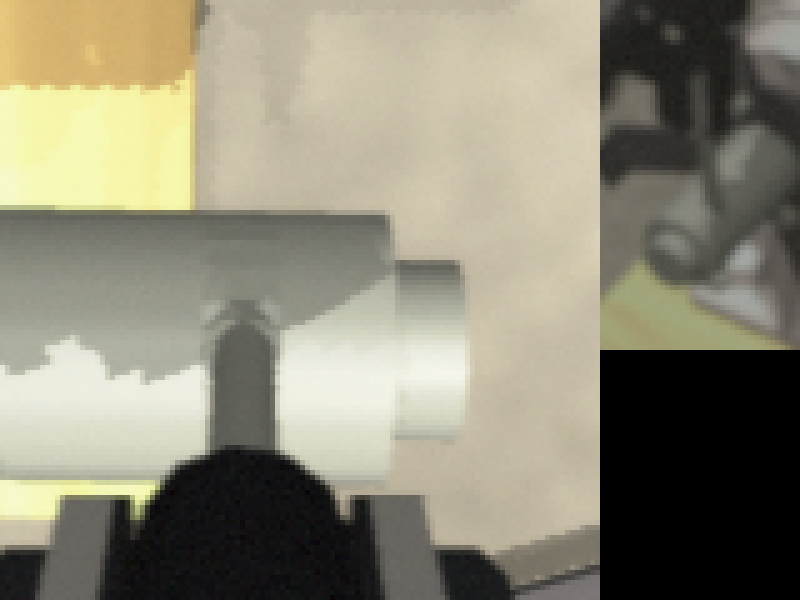

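The hole rim shows just behind the pin at about (240,310), so the nose is in and has dragged the hub round. Next I'll lower until it touches the shaft.

Request:
{"api": "jog_arm", "payload": {
  "steps": [0, 0, -0.0006, 0, 0, 0, -0.0012, 0, 0, 0, -0.0018, 0, 0, 0, -0.0024, 0, 0, 0, -0.003, 0, 0, 0, -0.003, 0, 0, 0, -0.003, 0, 0, 0, -0.003, 0]
}}

```text
t: 9.72
tool_pos: [0.6526, -0.0023, 0.2329]
orientation: [0.56, 3.09, 0.001]
force: [-2.7, -0.3, 6.3]
grip_width: 0.241
finger_force: 40.1
```

Request:
{"api": "jog_arm", "payload": {
  "steps": [0.0005, -0.0002, 0.0001, 0, 0.0009, -0.0003, 0.0002, 0, 0.0014, -0.0005, 0.0003, 0, 0.0019, -0.0007, 0.0004, 0, 0.0023, -0.0009, 0.0005, 0, 0.0023, -0.0009, 0.0005, 0, 0.0023, -0.0009, 0.0005, 0, 0.0023, -0.0009, 0.0005, 0],
  "force": 20
}}

```text
t: 10.38
tool_pos: [0.654, -0.0028, 0.2331]
orientation: [-0.56, -3.091, -0.0]
force: [-4.3, 1.6, 4.8]
grip_width: 0.242
finger_force: 40.0
```

Request:
{"api": "jog_arm", "payload": {
  "steps": [0.0005, -0.0002, 0, 0, 0.0009, -0.0003, 0, 0, 0.0014, -0.0005, 0.0001, 0, 0.0019, -0.0007, 0.0001, 0, 0.0019, -0.0007, 0.0001, 0, 0.0019, -0.0007, 0.0001, 0, 0.0019, -0.0007, 0.0001, 0, 0.0019, -0.0007, 0.0001, 0]
}}

```text
t: 11.05
tool_pos: [0.6558, -0.0034, 0.233]
orientation: [-0.56, -3.091, -0.001]
force: [-5.2, 1.3, 4.8]
grip_width: 0.243
finger_force: 40.0
```

Request:
{"api": "jog_arm", "payload": {
  "steps": [0.0011, -0.0004, 0, 0, 0.0022, -0.0008, 0, 0, 0.0033, -0.0012, -0.0001, 0, 0.0044, -0.0016, -0.0002, 0, 0.0055, -0.002, -0.0003, 0, 0.0066, -0.0025, -0.0003, 0, 0.0066, -0.0025, -0.0003, 0, 0.0066, -0.0025, -0.0003, 0],
  "claw": 255,
  "force": 20
}}

```text
t: 11.72
tool_pos: [0.663, -0.0062, 0.2325]
orientation: [0.56, 3.091, 0.001]
force: [-4.9, 2.6, 4.0]
grip_width: 0.24
finger_force: 40.4
```

Request:
{"api": "jog_arm", "payload": {
  "steps": [0.0011, -0.0004, -0.0001, 0, 0.0022, -0.0008, -0.0003, 0, 0.0033, -0.0012, -0.0005, 0, 0.0044, -0.0016, -0.0007, 0, 0.0055, -0.002, -0.0009, 0, 0.0066, -0.0025, -0.0011, 0, 0.0066, -0.0025, -0.0011, 0, 0.0066, -0.0025, -0.0011, 0]
}}

```text
t: 12.38
tool_pos: [0.6697, -0.0091, 0.2312]
orientation: [0.561, 3.091, 0.0]
force: [-2.2, 3.0, 3.3]
grip_width: 0.238
finger_force: 40.9
```

```bash
python3 - <<'E'
from h import *
o=observe();w=cam("wrist");d=cam("side");s=cam("scene")
print(o["t"],o["tool_pos"],o["force"],o["torque"],o["grip_width"],o["finger_force"])
W=cv2.resize(w[0][140:260,210:310],(500,600),interpolation=3)
D=cv2.resize(d[0][120:195,200:250],(300,450),interpolation=3)
cv2.imwrite("pics/w6.png",np.hstack([W,np.vstack([D,np.zeros((150,300,3),np.uint8)])]))
E
```

```text
12.3833 [ 0.66973355 -0.00908478  0.23117478] [-2.21300288  2.98380129  3.25941035] [0.79671895 0.97841097 0.01210167] 0.2379314462873166 40.85201423149556
```

View pics/w6.png

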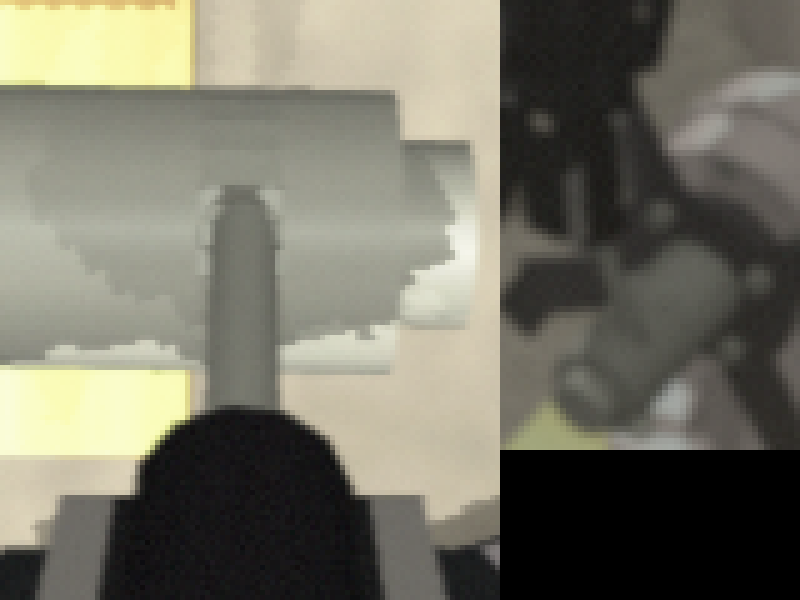

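The last picture shows the pin nose still in the hub hole at about (240,215) and tilting with the hub. From here I'll work by feel.

Request:
{"api": "jog_arm", "payload": {
  "steps": [0.0011, -0.0004, -0.0002, 0, 0.0022, -0.0008, -0.0005, 0, 0.0033, -0.0012, -0.0008, 0, 0.0044, -0.0016, -0.0011, 0, 0.0055, -0.002, -0.0014, 0, 0.0066, -0.0025, -0.0017, 0, 0.0066, -0.0025, -0.0017, 0, 0.0066, -0.0025, -0.0017, 0]
}}

```text
t: 13.2
tool_pos: [0.6763, -0.0117, 0.2294]
orientation: [0.561, 3.091, -0.0]
force: [-2.3, 1.8, 3.4]
grip_width: 0.238
finger_force: 41.2
```

Request:
{"api": "jog_arm", "payload": {
  "steps": [0.0011, -0.0004, -0.0003, 0, 0.0022, -0.0008, -0.0006, 0, 0.0033, -0.0012, -0.001, 0, 0.0044, -0.0016, -0.0014, 0, 0.0055, -0.002, -0.0018, 0, 0.0066, -0.0025, -0.0022, 0, 0.0066, -0.0025, -0.0022, 0, 0.0066, -0.0025, -0.0022, 0]
}}

```text
t: 13.87
tool_pos: [0.6829, -0.0142, 0.2273]
orientation: [0.561, 3.091, -0.0]
force: [-3.5, 2.0, 3.2]
grip_width: 0.241
finger_force: 41.4
```

Request:
{"api": "jog_arm", "payload": {
  "steps": [0.0011, -0.0004, -0.0004, 0, 0.0022, -0.0008, -0.0008, 0, 0.0033, -0.0012, -0.0013, 0, 0.0044, -0.0016, -0.0018, 0, 0.0055, -0.002, -0.0023, 0, 0.0066, -0.0025, -0.0029, 0, 0.0066, -0.0025, -0.0029, 0, 0.0066, -0.0025, -0.0029, 0]
}}

```text
t: 14.53
tool_pos: [0.6899, -0.0172, 0.2243]
orientation: [0.561, 3.09, -0.0]
force: [-0.6, 0.2, 2.4]
grip_width: 0.237
finger_force: 41.3
```

Request:
{"api": "jog_arm", "payload": {
  "steps": [-0.0002, 0.0001, -0.0005, 0, -0.0004, 0.0001, -0.0009, 0, -0.0006, 0.0002, -0.0014, 0, -0.0008, 0.0003, -0.0018, 0, -0.0008, 0.0003, -0.0018, 0, -0.0008, 0.0003, -0.0018, 0, -0.0008, 0.0003, -0.0018, 0, -0.0008, 0.0003, -0.0018, 0]
}}

```text
t: 15.2
tool_pos: [0.6897, -0.0169, 0.2237]
orientation: [0.561, 3.088, -0.0]
force: [1.6, -0.3, 8.0]
grip_width: 0.243
finger_force: 41.8
```

Request:
{"api": "jog_arm", "payload": {
  "steps": [0.0011, -0.0004, -0.0005, 0, 0.0022, -0.0008, -0.001, 0, 0.0033, -0.0012, -0.0015, 0, 0.0044, -0.0016, -0.0021, 0, 0.0055, -0.002, -0.0027, 0, 0.0055, -0.002, -0.0027, 0, 0.0055, -0.002, -0.0027, 0, 0.0055, -0.002, -0.0027, 0]
}}

```text
t: 15.87
tool_pos: [0.6946, -0.0185, 0.2207]
orientation: [0.561, 3.089, 0.0]
force: [-0.8, 0.3, 7.1]
grip_width: 0.239
finger_force: 41.7
```

Request:
{"api": "jog_arm", "payload": {
  "steps": [0.0011, -0.0004, -0.0006, 0, 0.0022, -0.0008, -0.0012, 0, 0.0033, -0.0012, -0.0018, 0, 0.0044, -0.0016, -0.0024, 0, 0.0055, -0.002, -0.0031, 0, 0.0055, -0.002, -0.0031, 0, 0.0055, -0.002, -0.0031, 0, 0.0055, -0.002, -0.0031, 0]
}}

```text
t: 16.53
tool_pos: [0.6995, -0.0205, 0.2166]
orientation: [-0.561, -3.091, 0.0]
force: [-1.8, 1.0, 2.5]
grip_width: 0.243
finger_force: 41.1
```

Request:
{"api": "jog_arm", "payload": {
  "steps": [-0.0005, 0.0002, -0.0008, 0, -0.001, 0.0004, -0.0016, 0, -0.0015, 0.0005, -0.0025, 0, -0.002, 0.0007, -0.0034, 0, -0.002, 0.0007, -0.0034, 0, -0.002, 0.0007, -0.0034, 0, -0.002, 0.0007, -0.0034, 0, -0.002, 0.0007, -0.0034, 0]
}}

```text
t: 17.2
tool_pos: [0.6973, -0.0196, 0.2131]
orientation: [-0.56, -3.091, 0.0]
force: [-2.3, 0.3, 0.5]
grip_width: 0.243
finger_force: 40.8
```

The pin went in 4 mm with no resistance, so I'll continue along its axis.

Request:
{"api": "jog_arm", "payload": {
  "steps": [-0.0005, 0.0002, -0.0008, 0, -0.001, 0.0004, -0.0017, 0, -0.0015, 0.0006, -0.0025, 0, -0.002, 0.0008, -0.0034, 0, -0.0025, 0.0009, -0.0042, 0, -0.003, 0.0011, -0.0051, 0, -0.003, 0.0011, -0.0051, 0, -0.003, 0.0011, -0.0051, 0]
}}

```text
t: 17.87
tool_pos: [0.6949, -0.0185, 0.2087]
orientation: [0.561, 3.09, 0.0]
force: [-0.9, 0.4, 3.8]
grip_width: 0.246
finger_force: 41.3
```

Request:
{"api": "jog_arm", "payload": {
  "steps": [-0.0005, 0.0002, -0.0008, 0, -0.001, 0.0004, -0.0017, 0, -0.0015, 0.0006, -0.0025, 0, -0.002, 0.0008, -0.0034, 0, -0.0025, 0.0009, -0.0042, 0, -0.003, 0.0011, -0.0051, 0, -0.003, 0.0011, -0.0051, 0, -0.003, 0.0011, -0.0051, 0]
}}

```text
t: 18.53
tool_pos: [0.6942, -0.018, 0.2063]
orientation: [0.561, 3.084, 0.001]
force: [2.2, -1.7, 16.2]
grip_width: 0.24
finger_force: 42.5
```

Request:
{"api": "jog_arm", "payload": {
  "steps": [0.0002, 0, 0.0025, 0, 0.0002, 0, 0.005, 0, 0.0002, 0, 0.005, 0, 0.0002, 0, 0.005, 0, 0.0002, 0, 0.005, 0, 0.0002, 0, 0.005, 0, 0.0002, 0, 0.005, 0, 0.0002, 0, 0.005, 0]
}}

```text
t: 19.2
tool_pos: [0.6921, -0.0175, 0.2083]
orientation: [0.561, 3.09, 0.0]
force: [4.4, -1.0, 2.4]
grip_width: 0.243
finger_force: 41.2
```

Request:
{"api": "jog_arm", "payload": {
  "steps": [0.0009, -0.0003, 0, 0, 0.0005, -0.0002, -0.0009, 0, 0, 0, -0.0017, 0, -0.0005, 0.0002, -0.0025, 0, -0.001, 0.0004, -0.0034, 0, -0.0015, 0.0006, -0.0042, 0, -0.0015, 0.0006, -0.0042, 0, -0.0015, 0.0006, -0.0042, 0]
}}

```text
t: 19.87
tool_pos: [0.6921, -0.0174, 0.2063]
orientation: [0.561, 3.086, 0.001]
force: [5.4, -1.8, 11.9]
grip_width: 0.238
finger_force: 42.3
```

It stopped at the same depth, probably because the pin is held at a slightly wrong angle. I'll back off, let it go so it can align itself, then regrip.

Request:
{"api": "jog_arm", "payload": {
  "steps": [0, 0, 0.001, 0, 0, 0, 0.002, 0, 0, 0, 0.003, 0, 0, 0, 0.003, 0, 0, 0, 0.003, 0, 0, 0, 0.003, 0, 0, 0, 0.003, 0, 0, 0, 0.003, 0]
}}

```text
t: 20.53
tool_pos: [0.6909, -0.0171, 0.2073]
orientation: [0.561, 3.089, 0.0]
force: [5.7, -0.4, 2.0]
grip_width: 0.239
finger_force: 41.2
```

Request:
{"api": "jog_arm", "payload": {
  "steps": [0, 0, 0, 0, 0, 0, 0, 0, 0, 0, 0, 0, 0, 0, 0, 0, 0, 0, 0, 0, 0, 0, 0, 0, 0, 0, 0, 0, 0, 0, 0, 0],
  "claw": 150
}}

```text
t: 21.2
tool_pos: [0.6902, -0.0168, 0.207]
orientation: [-0.561, -3.091, 0.0]
force: [-0.5, -0.5, 0.6]
grip_width: 0.414
finger_force: 0.0
```

```bash
python3 - <<'E'
from h import *
o=observe();w=cam("wrist");s=cam("scene");d=cam("side")
print(o["t"],o["tool_pos"],o["force"],o["grip_width"])
for n,c,b in(("w",w,(200,150,320,340)),("s",s,(270,170,310,225)),("d",d,(195,120,245,190))):
    cv2.imwrite(f"pics/r_{n}.png",c[0])
# predicted knob top/base & collar for phi in wrist
ax=np.array([.6576,-.0015,.155]);g=np.array([.937,-.35,0]);z=np.array([0,0,1.])
for ph in(.45,.55,.65):
  u=np.sin(ph)*g+np.cos(ph)*z
  for r in(81,47): print(ph,r,[proj(c,ax+u*r).round(1) for c in(w,s,d)])
# dark pixels in the wrist view between the fingers: row profile
m=w[0].max(2)<40
for v in range(150,384,8): 
  c=np.flatnonzero(m[v,215:305]); print(v,(c.min()+215,c.max()+215,len(c)) if len(c) else None,end=' ')
E
```

```text
21.2 [ 0.69019042 -0.01679341  0.20696832] [-0.49826418 -0.46661615  0.60523259] 0.4137633999633304
0.45 81 [array([ 257.6, -133.8]), array([283.8, 383.1]), array([612.9, 920.8])]
0.45 47 [array([ 257.6, -134.5]), array([283.7, 384.7]), array([620.5, 935. ])]
0.55 81 [array([ 257.5, -205.9]), array([287.5, 334.1]), array([ 749.6, 1028.6])]
0.55 47 [array([ 257.5, -206.8]), array([287.4, 335.2]), array([ 761.3, 1047.4])]
0.65 81 [array([ 257.4, -297.6]), array([290.9, 288.1]), array([ 937.7, 1177.1])]
0.65 47 [array([ 257.4, -299. ]), array([290.9, 288.8]), array([ 956.8, 1203.6])]
150 None 158 None 166 None 174 None 182 None 190 None 198 None 206 None 214 (np.int64(252), np.int64(267), 16) 222 (np.int64(240), np.int64(278), 39) 230 (np.int64(238), np.int64(281), 44) 238 (np.int64(238), np.int64(281), 44) 246 (np.int64(216), np.int64(299), 54) 254 (np.int64(215), np.int64(302), 60) 262 (np.int64(215), np.int64(304), 62) 270 (np.int64(215), np.int64(304), 66) 278 (np.int64(215), np.int64(304), 66) 286 (np.int64(215), np.int64(304), 61) 294 (np.int64(215), np.int64(304), 44) 302 (np.int64(215), np.int64(304), 7) 310 (np.int64(301), np.int64(304), 4) 318 (np.int64(303), np.int64(304), 2) 326 None 334 None 342 None 350 None 358 None 366 (np.int64(215), np.int64(304), 83) 374 (np.int64(215), np.int64(304), 90) 382 (np.int64(215), np.int64(304), 90)
```

Request:
{"api": "jog_arm", "payload": {
  "steps": [0.001, -0.0004, 0, 0, 0.0018, -0.0007, 0, 0, 0.0018, -0.0007, 0, 0, 0.0018, -0.0007, 0, 0, 0.0018, -0.0007, 0, 0, 0.0018, -0.0007, 0, 0, 0.0018, -0.0007, 0, 0, 0.0018, -0.0007, 0, 0]
}}

```text
t: 22.02
tool_pos: [0.692, -0.0175, 0.207]
orientation: [0.561, 3.091, 0.0]
force: [-0.1, -0.2, 0.9]
grip_width: 0.412
finger_force: 0.0
```

Request:
{"api": "jog_arm", "payload": {
  "steps": [0, 0, 0, 0, 0, 0, 0, 0, 0, 0, 0, 0, 0, 0, 0, 0, 0, 0, 0, 0, 0, 0, 0, 0, 0, 0, 0, 0, 0, 0, 0, 0],
  "claw": 255,
  "force": 20
}}

```text
t: 22.68
tool_pos: [0.692, -0.0175, 0.207]
orientation: [-0.561, -3.091, 0.0]
force: [-0.6, 0.1, -0.9]
grip_width: 0.246
finger_force: 21.4
```

Request:
{"api": "jog_arm", "payload": {
  "steps": [-0.0005, 0.0002, -0.0009, 0, -0.001, 0.0004, -0.0017, 0, -0.0015, 0.0005, -0.0026, 0, -0.002, 0.0007, -0.0034, 0, -0.002, 0.0007, -0.0034, 0, -0.002, 0.0007, -0.0034, 0, -0.002, 0.0007, -0.0034, 0, -0.002, 0.0007, -0.0034, 0]
}}

```text
t: 23.35
tool_pos: [0.6909, -0.0168, 0.2045]
orientation: [0.561, 3.089, 0.001]
force: [1.4, -0.7, 4.7]
grip_width: 0.247
finger_force: 21.9
```

Request:
{"api": "jog_arm", "payload": {
  "steps": [-0.0005, 0.0002, -0.0009, 0, -0.001, 0.0004, -0.0017, 0, -0.0015, 0.0005, -0.0026, 0, -0.002, 0.0007, -0.0034, 0, -0.002, 0.0007, -0.0034, 0, -0.002, 0.0007, -0.0034, 0, -0.002, 0.0007, -0.0034, 0, -0.002, 0.0007, -0.0034, 0]
}}

```text
t: 24.02
tool_pos: [0.6902, -0.0164, 0.2027]
orientation: [0.561, 3.085, 0.001]
force: [3.5, -2.5, 11.3]
grip_width: 0.245
finger_force: 22.4
```

```bash
cat > k.py <<'E'
from h import *
def knob():
    o=observe();w=cam("wrist");m=w[0].max(2)<40
    v0=[int(np.flatnonzero(m[:,u])[0]) for u in (254,257,259,262)]
    print(o["t"],o["tool_pos"].round(4),o["force"].round(1),"knob rows",v0)
    print("col259",[int(x) for x in w[0][150:230:4,259].max(1)])
    ax=np.array([.6576,-.0015,.155]);g=np.array([.937,-.35,0]);z=np.array([0,0,1.])
    for ph in(.5,.55,.6):
      u=np.sin(ph)*g+np.cos(ph)*z;q=np.cos(ph)*g-np.sin(ph)*z
      print(ph,[(rt,float(proj(w,ax+u*(rt+52)/1e3-q*.011)[1].round(1)),float(proj(w,ax+u*(rt+50)/1e3-q*.009)[1].round(1))) for rt in(0,-5,-10,-15,-20,-25)],float(proj(w,ax+u*.019-q*.004)[1].round(1)))
knob()
E
python3 k.py
```

```text
24.0167 [ 0.6902 -0.0164  0.2027] [ 3.5 -2.5 11.3] knob rows [210, 210, 210, 210]
col259 [222, 229, 223, 242, 242, 242, 181, 147, 142, 143, 142, 140, 142, 141, 141, 30, 28, 27, 26, 26]
0.5 [(0, 226.8, 225.8), (-5, 217.5, 216.7), (-10, 208.7, 208.1), (-15, 200.3, 199.8), (-20, 192.2, 191.9), (-25, 184.5, 184.4)] 182.6
0.55 [(0, 231.2, 229.8), (-5, 221.7, 220.5), (-10, 212.5, 211.5), (-15, 203.7, 202.9), (-20, 195.3, 194.7), (-25, 187.2, 186.8)] 184.1
0.6 [(0, 235.4, 233.6), (-5, 225.5, 224.0), (-10, 216.1, 214.8), (-15, 207.0, 205.9), (-20, 198.3, 197.3), (-25, 189.9, 189.1)] 185.6
```

Request:
{"api": "jog_arm", "payload": {
  "steps": [0.0002, -0.0001, 0.001, 0, -0.001, 0.0004, 0.001, 0, -0.002, 0.0007, 0.0005, 0, -0.003, 0.001, 0.0002, 0, -0.003, 0.001, 0, 0, -0.003, 0.001, -0.0005, 0, -0.003, 0.001, -0.001, 0, -0.003, 0.001, -0.001, 0]
}}

```text
t: 24.73
tool_pos: [0.6868, -0.0153, 0.2009]
orientation: [0.561, 3.086, 0.001]
force: [4.0, -1.1, 8.4]
grip_width: 0.245
finger_force: 22.7
```

Request:
{"api": "jog_arm", "payload": {
  "steps": [-0.0003, 0.0001, -0.0004, 0, -0.0005, 0.0002, -0.0009, 0, -0.0008, 0.0003, -0.0013, 0, -0.001, 0.0004, -0.0018, 0, -0.001, 0.0004, -0.0018, 0, -0.001, 0.0004, -0.0018, 0, -0.001, 0.0004, -0.0018, 0, -0.001, 0.0004, -0.0018, 0]
}}

```text
t: 25.4
tool_pos: [0.6861, -0.0149, 0.1995]
orientation: [0.561, 3.086, 0.001]
force: [3.4, -1.4, 9.3]
grip_width: 0.245
finger_force: 22.9
```

```bash
python3 k.py
```

```text
25.4 [ 0.6861 -0.0149  0.1995] [ 3.4 -1.4  9.3] knob rows [211, 211, 211, 211]
col259 [176, 209, 201, 221, 221, 242, 221, 184, 163, 160, 139, 139, 140, 138, 137, 53, 26, 25, 28, 28]
0.5 [(0, 239.3, 238.1), (-5, 229.7, 228.7), (-10, 220.5, 219.7), (-15, 211.7, 211.1), (-20, 203.4, 202.9), (-25, 195.3, 195.0)] 192.7
0.55 [(0, 243.7, 242.1), (-5, 233.8, 232.4), (-10, 224.3, 223.1), (-15, 215.2, 214.1), (-20, 206.4, 205.6), (-25, 198.0, 197.4)] 194.2
0.6 [(0, 247.8, 245.8), (-5, 237.6, 235.8), (-10, 227.8, 226.2), (-15, 218.4, 217.0), (-20, 209.3, 208.2), (-25, 200.6, 199.6)] 195.7
```

The camera puts the tip at about -16 mm, so it is past the lower hub wall and still moving. Pushing on gently.

Request:
{"api": "jog_arm", "payload": {
  "steps": [-0.0005, 0.0002, -0.0007, 0, -0.0008, 0.0003, -0.0014, 0, -0.0012, 0.0004, -0.0021, 0, -0.0016, 0.0006, -0.0028, 0, -0.0016, 0.0006, -0.0028, 0, -0.0016, 0.0006, -0.0028, 0, -0.0016, 0.0006, -0.0028, 0, -0.0016, 0.0006, -0.0028, 0]
}}

```text
t: 26.12
tool_pos: [0.6839, -0.0142, 0.1958]
orientation: [0.561, 3.087, 0.001]
force: [2.9, -0.7, 4.6]
grip_width: 0.241
finger_force: 22.6
```

Request:
{"api": "jog_arm", "payload": {
  "steps": [-0.0005, 0.0002, -0.0009, 0, -0.001, 0.0004, -0.0017, 0, -0.0015, 0.0005, -0.0026, 0, -0.002, 0.0007, -0.0035, 0, -0.0025, 0.0009, -0.0043, 0, -0.0025, 0.0009, -0.0043, 0, -0.0025, 0.0009, -0.0043, 0, -0.0025, 0.0009, -0.0043, 0]
}}

```text
t: 26.78
tool_pos: [0.6798, -0.0133, 0.1899]
orientation: [-0.561, -3.091, 0.0]
force: [3.7, -0.8, -1.0]
grip_width: 0.246
finger_force: 22.6
```

```bash
python3 k.py
```

```text
26.7833 [ 0.6798 -0.0133  0.1899] [ 3.7 -0.8 -1. ] knob rows [212, 212, 212, 212]
col259 [222, 219, 127, 159, 171, 198, 195, 168, 162, 164, 183, 183, 161, 158, 156, 124, 25, 27, 22, 24]
0.5 [(0, 264.3, 262.5), (-5, 253.6, 252.1), (-10, 243.4, 242.1), (-15, 233.7, 232.6), (-20, 224.5, 223.6), (-25, 215.6, 214.9)] 211.7
0.55 [(0, 268.6, 266.4), (-5, 257.6, 255.7), (-10, 247.2, 245.5), (-15, 237.1, 235.7), (-20, 227.6, 226.3), (-25, 218.4, 217.3)] 213.2
0.6 [(0, 272.6, 270.0), (-5, 261.4, 259.1), (-10, 250.7, 248.6), (-15, 240.4, 238.6), (-20, 230.5, 228.9), (-25, 221.0, 219.6)] 214.6
```

Request:
{"api": "jog_arm", "payload": {
  "steps": [0.0003, -0.0001, -0.0008, 0, 0, 0, -0.0017, 0, -0.0005, 0.0002, -0.0025, 0, -0.001, 0.0004, -0.0033, 0, -0.0012, 0.0005, -0.004, 0, -0.0012, 0.0005, -0.004, 0, -0.0012, 0.0005, -0.004, 0, -0.0012, 0.0005, -0.004, 0]
}}

```text
t: 27.5
tool_pos: [0.6786, -0.0127, 0.1862]
orientation: [-0.561, -3.091, -0.0]
force: [2.5, -1.4, 0.0]
grip_width: 0.247
finger_force: 22.6
```

```bash
python3 k.py
```

```text
27.5 [ 0.6786 -0.0127  0.1862] [ 2.5 -1.4  0. ] knob rows [212, 212, 212, 212]
col259 [222, 223, 219, 125, 146, 169, 195, 196, 182, 161, 163, 183, 181, 176, 158, 127, 23, 25, 27, 26]
0.5 [(0, 272.4, 270.4), (-5, 261.3, 259.6), (-10, 250.7, 249.2), (-15, 240.6, 239.4), (-20, 231.0, 230.0), (-25, 221.8, 221.0)] 217.4
0.55 [(0, 276.8, 274.4), (-5, 265.4, 263.2), (-10, 254.5, 252.6), (-15, 244.0, 242.4), (-20, 234.1, 232.7), (-25, 224.6, 223.4)] 218.9
0.6 [(0, 280.8, 278.0), (-5, 269.1, 266.6), (-10, 258.0, 255.7), (-15, 247.3, 245.3), (-20, 237.1, 235.3), (-25, 227.3, 225.7)] 220.3
```

Request:
{"api": "jog_arm", "payload": {
  "steps": [-0.0003, 0.0001, -0.0008, 0, -0.0007, 0.0003, -0.0017, 0, -0.001, 0.0004, -0.0025, 0, -0.0013, 0.0005, -0.003, 0, -0.0013, 0.0005, -0.003, 0, -0.0013, 0.0005, -0.003, 0, -0.0013, 0.0005, -0.003, 0, -0.0013, 0.0005, -0.003, 0]
}}

```text
t: 28.22
tool_pos: [0.6782, -0.0124, 0.1844]
orientation: [0.561, 3.089, 0.0]
force: [3.3, -2.7, 6.1]
grip_width: 0.246
finger_force: 23.1
```

Request:
{"api": "jog_arm", "payload": {
  "steps": [-0.0003, 0.0001, -0.0005, 0, -0.0006, 0.0002, -0.0012, 0, -0.0006, 0.0002, -0.0012, 0, -0.0006, 0.0002, -0.0012, 0, -0.0006, 0.0002, -0.0012, 0, -0.0006, 0.0002, -0.0012, 0, -0.0006, 0.0002, -0.0012, 0, -0.0006, 0.0002, -0.0012, 0]
}}

```text
t: 28.88
tool_pos: [0.6784, -0.0125, 0.1842]
orientation: [0.561, 3.087, 0.0]
force: [3.2, -3.1, 11.7]
grip_width: 0.247
finger_force: 23.6
```

```bash
python3 k.py | head -4
```

```text
28.8833 [ 0.6784 -0.0125  0.1842] [ 3.2 -3.1 11.7] knob rows [211, 212, 212, 212]
col259 [222, 224, 141, 110, 127, 169, 163, 153, 152, 164, 167, 168, 179, 181, 159, 107, 27, 22, 24, 26]
0.5 [(0, 276.1, 274.0), (-5, 264.7, 262.9), (-10, 253.9, 252.3), (-15, 243.5, 242.2), (-20, 233.7, 232.6), (-25, 224.3, 223.4)] 219.6
0.55 [(0, 280.5, 277.9), (-5, 268.8, 266.5), (-10, 257.6, 255.7), (-15, 247.0, 245.3), (-20, 236.8, 235.3), (-25, 227.1, 225.8)] 221.1
```

The stop is firm and matches the seated depth, with the tip at about -31 mm. Next I'll relax, release and go straight up.

Request:
{"api": "jog_arm", "payload": {
  "steps": [0.0006, -0.0002, 0.001, 0, 0.0008, -0.0003, 0.0018, 0, 0.0008, -0.0003, 0.0018, 0, 0.0008, -0.0003, 0.0018, 0, 0.0008, -0.0003, 0.0018, 0, 0.0008, -0.0003, 0.0018, 0, 0.0008, -0.0003, 0.0018, 0, 0.0008, -0.0003, 0.0018, 0]
}}

```text
t: 29.6
tool_pos: [0.6782, -0.0124, 0.1844]
orientation: [0.561, 3.09, 0.0]
force: [4.1, -2.4, 5.5]
grip_width: 0.249
finger_force: 23.1
```

Request:
{"api": "jog_arm", "payload": {
  "steps": [0, 0, 0, 0, 0, 0, 0, 0, 0, 0, 0, 0, 0, 0, 0, 0, 0, 0, 0, 0, 0, 0, 0, 0, 0, 0, 0, 0, 0, 0, 0, 0],
  "claw": 140
}}

```text
t: 30.27
tool_pos: [0.6776, -0.0123, 0.1838]
orientation: [-0.561, -3.091, -0.0]
force: [0.0, 0.9, 1.1]
grip_width: 0.453
finger_force: 0.0
```

Request:
{"api": "jog_arm", "payload": {
  "steps": [0, 0, 0.01, 0, 0, 0, 0.025, 0, 0, 0, 0.045, 0, 0, 0, 0.065, 0, 0, 0, 0.085, 0, 0, 0, 0.1, 0, 0, 0, 0.1, 0, 0, 0, 0.1, 0]
}}

```text
t: 30.93
tool_pos: [0.6781, -0.012, 0.2853]
orientation: [0.56, 3.089, 0.001]
force: [0.0, 0.5, 0.3]
grip_width: 0.45
finger_force: 0.0
```

```bash
python3 - <<'E'
from h import *
o=observe();w=cam("wrist");d=cam("side");cv2.imwrite("pics/f.png",w[0])
print(o["t"],o["tool_pos"],o["force"])
m=(w[0].max(2)<40)[:, 225:290].astype(np.uint8);n,l,st,ce=cv2.connectedComponentsWithStats(m)
print([(st[i],ce[i]) for i in range(1,n) if st[i][4]>80])
ax=np.array([.6576,-.0015,.155]);g=np.array([.937,-.35,0]);z=np.array([0,0,1.])
for ph in(.5,.55,.6):
  u=np.sin(ph)*g+np.cos(ph)*z;q=np.cos(ph)*g-np.sin(ph)*z
  print(ph,[(rt,proj(w,ax+u*(rt+52)/1e3-q*.011).round(1),proj(w,ax+u*(rt+84)/1e3).round(1),proj(w,ax+u*(rt+84)/1e3+q*.011).round(1)) for rt in(-25,-28,-31)])
E
```

```text
30.9333 [ 0.67807782 -0.01201448  0.28533096] [0.02959107 0.53404334 0.29326771]
[(array([  19,  160,   28,   47, 1135], dtype=int32), array([ 32.37092511, 183.73215859])), (array([   0,  361,   65,   23, 1323], dtype=int32), array([ 31.95616024, 373.22524565]))]
0.5 [(-25, array([261.8, 167. ]), array([262.1, 210.5]), array([262. , 220.3])), (-28, array([261.8, 164.1]), array([262.1, 207.2]), array([262., 217.])), (-31, array([261.7, 161.4]), array([262.1, 203.9]), array([261.9, 213.7]))]
0.55 [(-25, array([261.8, 168.8]), array([262.1, 213.1]), array([262. , 222.1])), (-28, array([261.8, 165.8]), array([262.1, 209.6]), array([261.9, 218.6])), (-31, array([261.7, 162.9]), array([262. , 206.2]), array([261.9, 215.3]))]
0.6 [(-25, array([261.8, 170.6]), array([262.1, 215.5]), array([261.9, 223.6])), (-28, array([261.8, 167.5]), array([262. , 211.9]), array([261.9, 220.1])), (-31, array([261.7, 164.4]), array([262. , 208.4]), array([261.8, 216.7]))]
```

```bash
python3 - <<'E'
from h import *
from scipy.optimize import fsolve
w=cam("wrist");G=w[0].max(2)
for v in range(136,168): print(v,*[int(x) for x in G[v,240:286:3]])
print("hub col 235/285:",[int(x) for x in G[110:200:3,235]],[int(x) for x in G[110:200:3,285]])
ax=np.array([.6576,-.0015,.155]);g=np.array([.937,-.35,0]);z=np.array([0,0,1.])
def P(ph,rt):
  u=np.sin(ph)*g+np.cos(ph)*z;q=np.cos(ph)*g-np.sin(ph)*z
  return [proj(w,ax+u*(rt+52)/1e3-q*.011)[1],proj(w,ax+u*(rt+84)/1e3+q*.011)[1]]
print(fsolve(lambda p:np.array(P(*p))-[160,207],[.5,-30]))
# hub silhouette rows
t=np.linspace(0,6.28,200);r=[proj(w,ax+.019*(np.sin(a)*g+np.cos(a)*z))[1] for a in t];print(min(r),max(r))
for ph in(.42,.5):
  u=np.sin(ph)*g+np.cos(ph)*z;q=np.cos(ph)*g-np.sin(ph)*z
  print(ph,"hub mouth near",proj(w,ax+u*.019-q*.004)[1],[ (k,proj(w,ax+u*(.019+k)-q*.009)[1].round(1)) for k in(0,.002,.004)])
E
```

```text
136 120 119 117 117 114 111 111 109 111 114 114 121 124 125 123 178
137 124 122 119 119 121 122 121 124 120 118 118 119 135 136 135 176
138 127 126 122 123 122 124 123 123 121 120 121 122 140 141 140 174
139 130 129 126 123 122 121 123 123 121 122 123 122 147 147 148 174
140 132 131 128 127 124 123 123 123 123 126 127 127 144 154 153 174
141 135 134 126 127 128 132 132 130 130 128 128 128 146 159 158 156
142 136 135 130 129 131 133 134 132 131 126 129 128 132 162 161 132
143 139 142 130 135 131 133 134 131 132 130 129 130 132 165 164 137
144 142 143 136 136 133 132 131 133 130 135 136 136 134 176 174 153
145 148 146 137 136 133 134 133 133 131 137 135 136 136 177 180 162
146 152 151 144 141 137 135 132 134 134 140 139 140 139 172 185 169
147 153 154 144 143 140 139 137 140 141 145 143 143 143 176 191 177
148 155 153 143 143 140 138 140 140 139 143 145 142 144 181 196 181
149 158 156 147 147 140 140 139 138 140 146 146 145 150 197 198 185
150 161 160 147 150 141 139 140 140 141 148 145 146 148 198 201 192
151 159 159 151 151 144 141 141 140 139 148 150 150 149 202 203 196
152 163 157 
[... 959 characters left out ...]
 193 222 226 205
167 148 148 110 21 22 20 23 24 17 21 73 138 189 207 221 199
hub col 235/285: [200, 203, 201, 203, 204, 206, 241, 239, 108, 124, 133, 141, 150, 155, 164, 169, 169, 165, 156, 147, 142, 134, 122, 157, 246, 246, 246, 246, 246, 246] [183, 181, 188, 189, 193, 194, 193, 195, 180, 176, 174, 137, 169, 185, 201, 221, 237, 230, 220, 199, 176, 187, 187, 187, 186, 189, 187, 190, 189, 187]
[  0.97887053 -44.13676384]
131.70406291846078 179.25112067222082
0.42 hub mouth near 166.47073963076375 [(0, np.float64(161.2)), (0.002, np.float64(162.9)), (0.004, np.float64(164.5))]
0.5 hub mouth near 168.27011816879215 [(0, np.float64(163.4)), (0.002, np.float64(165.2)), (0.004, np.float64(167.1))]
```

Request:
{"api": "jog_arm", "payload": {
  "steps": [-0.002, 0.001, 0, 0, -0.003, 0.002, 0, 0, -0.003, 0.002, -0.01, 0, -0.003, 0.002, -0.02, 0, -0.003, 0.002, -0.035, 0, -0.003, 0.002, -0.05, 0, -0.003, 0.002, -0.06, 0, -0.003, 0.002, -0.06, 0],
  "claw": 255,
  "force": 20
}}

```text
t: 31.75
tool_pos: [0.6731, -0.0109, 0.2204]
orientation: [-0.56, -3.087, 0.002]
force: [0.2, -1.0, -0.4]
grip_width: 0.001
finger_force: 0.0
```

Request:
{"api": "jog_arm", "payload": {
  "steps": [0, 0, -0.001, 0, 0, 0, -0.002, 0, 0, 0, -0.003, 0, 0, 0, -0.004, 0, 0, 0, -0.005, 0, 0, 0, -0.006, 0, 0, 0, -0.006, 0, 0, 0, -0.006, 0]
}}

```text
t: 32.42
tool_pos: [0.6746, -0.0103, 0.218]
orientation: [0.561, 3.091, -0.0]
force: [-0.0, -0.0, -0.3]
grip_width: 0.002
finger_force: 0.0
```

Request:
{"api": "jog_arm", "payload": {
  "steps": [0, 0, -0.0005, 0, 0, 0, -0.001, 0, 0, 0, -0.0015, 0, 0, 0, -0.002, 0, 0, 0, -0.0025, 0, 0, 0, -0.003, 0, 0, 0, -0.003, 0, 0, 0, -0.003, 0]
}}

```text
t: 33.08
tool_pos: [0.6749, -0.0103, 0.2155]
orientation: [0.561, 3.09, 0.0]
force: [-0.4, -1.0, 5.0]
grip_width: -0.0
finger_force: 2.2
```

Request:
{"api": "jog_arm", "payload": {
  "steps": [0, 0, -0.0005, 0, 0, 0, -0.001, 0, 0, 0, -0.001, 0, 0, 0, -0.001, 0, 0, 0, -0.001, 0, 0, 0, -0.001, 0, 0, 0, -0.001, 0, 0, 0, -0.001, 0]
}}

```text
t: 33.75
tool_pos: [0.6754, -0.0104, 0.2152]
orientation: [0.561, 3.089, 0.0]
force: [-0.1, -1.6, 9.5]
grip_width: -0.002
finger_force: 4.1
```

Request:
{"api": "jog_arm", "payload": {
  "steps": [0, 0, 0.01, 0, 0, 0, 0.03, 0, 0, 0, 0.06, 0, 0, 0, 0.09, 0, 0, 0, 0.11, 0, 0, 0, 0.11, 0, 0, 0, 0.11, 0, 0, 0, 0.11, 0]
}}

```text
t: 34.42
tool_pos: [0.6743, -0.0104, 0.3231]
orientation: [-0.56, -3.09, 0.001]
force: [0.2, 0.2, -1.2]
grip_width: 0.003
finger_force: 0.0
```

The knob top is at the height expected for a seated pin and doesn't yield, and the arm is clear. Handing in.

```bash
python3 -c "
from rig import *
print(sign_off())"
```

```text
the job is handed in; nothing more can be done
None
```

I handed the job in at about 34 s: the pin is through hub and shaft and released. By touch its collar is seated to within about 1 mm; hand-in gave no verdict. The highest force I read was about 16 N, and the arm kept clear of the jug, funnel, scraper and wiper arm.

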